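# Open the filter panel of the bench dust extractor

### The job

Turn both wing-headed quarter-turn fasteners on the dust extractor's filter box fully to unlocked while the panel is still shut, then lift the panel by its bar handle to about half open, let go of it and let it stand there by itself for a moment. Then take it again by its edge instead of the handle and swing it gently, without flinging it, all the way back to its stop and leave it open, the fasteners still unlocked and the small things around the box undisturbed.

Things in the scene. Friction and masses are not known exactly. Their poses are not given: they have to be found in the camera images.
- filter_box: Low grey sheet-metal filter box, 190 (x) by 240 (y) by 90 mm high, fixed on the bench; its top is closed by the flat aluminium panel. Origin on the bench, 85 mm behind the front wall's face and 85 mm before the hinge, midway in width; x points from the front (robot side, with dark louvres) to the hinge at the back, y along the hinge to the left, z up. Its yaw varies.
- panel (a joint): Angle of the access panel, rad: 0 shut (level), positive = front edge up and back over the hinge, 1.57 upright, 1.9 at its stop. The panel is a 10 mm thick aluminium plate, 240 mm wide, reaching 170 mm forward from the hinge, about 0.35 kg; its stiff friction hinge (about 0.65 N m) holds it wherever it is left. While a fastener is locked its cam tongue catches under a rail in the box and the panel cannot be lifted.
- panel_hinge (a point): Point on the hinge axis midway in width, 90 mm above the bench, 85 mm behind the box's origin, level with the underside of the shut panel. Fixed to the box, axes as the box's.
- panel_handle: The panel's bar handle, origin at the middle of the bar: a round steel bar 10 mm in diameter and 70 mm long, parallel to the hinge, on two posts at its ends (9 mm, 62 mm apart); its centre is 90 mm forward of the hinge and 34 mm above the panel's upper face (134 mm over the bench when shut). Moves with the panel; its axes are the panel's: x towards the hinge, y along the hinge, z out of the upper face.
- panel_edge (a point): Middle of the panel's front edge, at half its 10 mm thickness, 170 mm from the hinge; moves with the panel, axes the panel's. Between the two fasteners the edge is free on both faces over at least 100 mm.
- wing_left (a joint): Turn of the left (+y of the box) fastener, rad: 0 locked, wing at right angles to the hinge; 1.571 fully unlocked (hard stop), wing parallel to the hinge. Unlocks counter-clockwise seen from above. Its cam tongue is clear from about 1.4. Friction about 0.1 N m, stays where it is left. May start a little turned.
- wing_right (a joint): The same for the right (-y) fastener; it also unlocks counter-clockwise.
- wing_left_top (a point): Centre of the top of the left wing: a black blade 42 mm long, 9 mm thick, standing 7 to 35 mm above the panel on a 26 mm round foot; the point is 35 mm above the panel's upper face (135 mm over the bench when shut), on the turning axis, 145 mm forward of the hinge and 75 mm to the side. x runs along the blade (pointing towards the hinge when locked), z out of the panel.
- wing_right_top (a point): The same for the right wing, 75 mm to the other side.
- oil_bottle: Bystander: small amber bottle, 36 mm across, 68 mm high, beside the box; origin at its foot.
- case_holder: Bystander: round dark-wood watch-case holder, 64 mm across, 27 mm high, beside the box; origin at its foot.
- parts_tray: Bystander: grey parts tray, 70 by 60 by 22 mm, beside the box; origin at its foot.

How it is judged:
By the outcome, as a careful person would: the job done as asked, in the order asked, and still so for the second after the job is handed in, with the robot touching nothing.
It also fails if it takes over 66 s, if anything falls off the work surface, if the arm or the gripper's body presses on something with over 40 N, if the wrist force passes 120 N, or if a joint passes its speed limit or range.

### The arm

A 6-joint arm with a two-finger parallel gripper is mounted at the origin on the work surface. World frame = base frame: x ahead of the robot, y to its left, z up, the work surface at z = 0. Lengths are in m, angles in rad, forces in N, time in s.
With the tool pointing down it reaches from about 0.325 to 0.85 m from the base axis. Payload 15.5 kg.
Tool frame: the origin (TCP) lies on the centre line of the jaws, within the pads' length; the fingertips stand env.tip_extent ahead of it and the grasp point (between the pads) lies 2 mm behind it (env.tip_extent is the distance from the TCP to the fingertips, in m); z points along the fingers, y is the direction in which the jaws open and shut (so a half turn about z gives the same grasp; the last joint's range is limited). The gripper opens to 91 mm and grips with 3 to 60 N. Pads are 32 mm wide; open, the fingers measure 118 mm over their backs; the gripper's body (76 mm by 178 mm) begins 60 mm behind the grasp point.
Start: joints at [1.024, 0.494, 1.345, -0, 1.302, -0.096], TCP at [0.272, 0.563, 0.231] pointing down, gripper open.
Joint ranges: [-2.91, 2.91], [-0.82, 2.16], [0.22, 2.67], [-1.22, 4.37], [0.12, 2.79], [-3.08, 3.08]. Speed limits (rad/s): [1.89, 1.89, 2.57, 3.01, 3.01, 3.01].

### API

Orientations are given as a unit quaternion [x, y, z, w].
In Python, from plant import env, get_image, camera_model, order, spotter gives the robot as it stands. The module is installed in compiled form; this text tells all that it offers.
- The arm moves only by the tool jog_arm, never from a script. Its argument "plan" is a list of rows, each a list of 3 entries, a list of its own where there are three numbers: the closure in counts, from 0 (fully open) to 255 (shut), then the shift along the world's x, y, z in mm, then the turn, a rotation vector about the world's x, y, z in rad. A call has 1 to 5 rows; each row is the pose to reach, as a shift and turn from the pose measured when the call began; what a row does not reach only later rows make up. A row lasts 1/12 s, in which the tool goes at most 41.7 mm and 7.16 degrees, less where a joint would pass 70% of its speed; a pose out of reach is approached as far as the arm can. A call with a gripper value outside its range is refused whole. The fingers move at their own pace and stop on an object; "grip_force" is the grip in N (left out, the last holds). Time passes only in rows, so rows that repeat a pose let the fingers close. It gives the time, the measured TCP pose, the force and the opening at its end, in the units of the state.
- env.sense(): the state, without advancing time (a new reading comes with each control period).
- get_image(name): name is "scene" or "top" or "wrist"; returns (picture, depth): 384x512x3 uint8, red, green, blue; 384x512 float32, m along the optical axis (not along the pixel's ray), 0 where there is no reading.
- camera_model(name): a dict with "intrinsics" (3x3 intrinsics, pixels), "view" (4x4, takes a point from world to camera coordinates); the wrist camera has in their place "mount" (4x4, takes a point from camera to tool coordinates, whose origin is the TCP and whose axes are the flange's). Camera axes: x right, y down, z forward; pixel columns grow to the right and rows downward; lengths in m; the calibration is good to about 2 mm. A picture is of the moment at which its call begins: read the wrist's pose just before it. camera_model takes no time and is no camera call.
- order.finish_job(): hands the job in, once; it reports no verdict.
Trained networks look in the newest picture that a camera, given by its name, has taken for a name from the list of things; names that differ only in an ending like _2 or _b are one class to them, and where a whole thing is asked for, a point or a joint stands for the part that bears it (a point fixed in the world has none). Each returns a list of dicts, best first, with "p" (0 to 1); they miss things now and then, are a little off and sometimes report something else, mostly with a low value. They report only what shows in the picture. A call takes as long as a camera call.
- spotter.search_frame(camera, query): "centre" ([row, column] in pixels, amid what is visible of it).
- spotter.landmark_of(camera, query): "centre" ([row, column] in pixels: a listed point, or the origin of a listed thing).
The state is a dict: "time": time; "joint_pos": joint angles; "joint_velocities": joint speeds; "joint_torque": joint torques, N m; "position": TCP position; "tool_rot": TCP orientation; "force": force on the tool from outside, world axes, zero at the start; "moment": the same for the moment, N m; "opening": finger opening in m.
Only numpy, scipy, OpenCV 4.12 (cv2) and the standard library are available. Lean on these libraries where they do the work, as an engineer would, in place of code of your own. Each camera call takes 0.05 s, during which the arm holds its last target. There are 200 camera calls.

## Working session

There is one attempt and no reset: what is moved stays moved. The work goes in short steps, Python scripts to look and compute and a tool call to move; the robot and the scene stay as the last step left them, time stands still between calls to the robot, and variables do not carry over. Pictures are saved under pics/ and viewed, about 8 in all and at most 12, crops included, and the job is handed in when it is done.

Besides the shell and the picture viewer there is one more tool, called by a JSON object that holds its "method" and its "body". jog_arm: Moves the arm, as the interface text tells. Its arguments: {"type":"object","properties":{"plan":{"type":"array"},"grip_force":{"type":"number"}},"required":["plan"]}

```bash
mkdir -p pics
cat > h.py <<'E'
import numpy as np, cv2
from scipy.spatial.transform import Rotation as R
from plant import env, get_image, camera_model, order, spotter
def shot(n,f=None):
    s=env.sense(); im,d=get_image(n)
    if f: cv2.imwrite('pics/'+f,im[:,:,::-1])
    c=camera_model(n); K=np.array(c['intrinsics'])
    if 'view' in c: T=np.linalg.inv(np.array(c['view']))
    else:
        W=np.eye(4); W[:3,:3]=R.from_quat(s['tool_rot']).as_matrix(); W[:3,3]=s['position']; T=W@np.array(c['mount'])
    return im,d,K,T
def ray(rc,K,T):
    v=np.linalg.inv(K)@[rc[1],rc[0],1]; return T[:3,3],T[:3,:3]@v
def atz(rc,K,T,z):
    o,v=ray(rc,K,T); return o+v*(z-o[2])/v[2]
def atd(rc,d,K,T):
    o,v=ray(rc,K,T); return o+v*d[int(rc[0]),int(rc[1])]
def st():
    s=env.sense(); print('t',round(s['time'],2),'pos',np.round(s['position'],4),'q',np.round(s['tool_rot'],3),'F',np.round(s['force'],1),'M',np.round(s['moment'],2),'op',round(s['opening'],4)); print('j',np.round(s['joint_pos'],3))
E
python3 - <<'E'
from h import *
np.set_printoptions(suppress=True,precision=4)
st(); print('tip',env.tip_extent)
zs={'panel_handle':.134,'panel_hinge':.09,'panel_edge':.095,'wing_left_top':.135,'wing_right_top':.135,'oil_bottle':0,'case_holder':0,'parts_tray':0,'filter_box':0}
for n in ['top','scene']:
    im,d,K,T=shot(n,n+'0.png'); print(n,T[:3,3])
    for k,z in zs.items():
        for r in spotter.landmark_of(n,k)[:2]:
            print(k,round(r['p'],2),np.round(r['centre']),atz(r['centre'],K,T,z))
a=cv2.imread('pics/top0.png');b=cv2.imread('pics/scene0.png')
cv2.imwrite('pics/both.png',np.vstack([cv2.resize(a,(400,300)),cv2.resize(b,(400,300))]))
st()
E
```

```text
t 0.0 pos [0.2721 0.5623 0.2303] q [ 0.224  0.975 -0.001 -0.   ] F [ 0.7 -0.3  0.2] M [-0.01  0.04  0.  ] op 0.0914
j [ 1.024  0.494  1.346  0.     1.302 -0.095]
tip 0.017
top [0.4507 0.0147 0.8386]
panel_handle 0.7 [193. 299.] [ 0.5668 -0.0365  0.134 ]
panel_hinge 0.96 [150. 290.] [ 0.6634 -0.0213  0.09  ]
panel_edge 0.98 [237. 304.] [ 0.4854 -0.0497  0.095 ]
wing_left_top 0.48 [228. 266.] [0.4981 0.0252 0.135 ]
wing_right_top 0.48 [217. 345.] [ 0.5229 -0.1223  0.135 ]
oil_bottle 0.56 [212. 389.] [ 0.549  -0.2477  0.    ]
case_holder 0.97 [163. 378.] [ 0.6599 -0.2269  0.    ]
parts_tray 0.56 [206. 198.] [0.5542 0.1809 0.    ]
filter_box 0.93 [203. 296.] [ 0.5655 -0.0409  0.    ]
filter_box 0.29 [194. 300.] [ 0.5871 -0.0501  0.    ]
scene [0.9118 0.6506 0.6965]
panel_handle 0.72 [161. 241.] [ 0.5679 -0.0392  0.134 ]
panel_handle 0.7 [191. 216.] [0.6714 0.0306 0.134 ]
panel_hinge 0.62 [190. 215.] [ 0.6536 -0.0203  0.09  ]
panel_hinge 0.19 [162. 266.] [ 0.4862 -0.0537  0.09  ]
panel_edge 0.85 [161. 263.] [ 0.4923 -0.0571  0.095 ]
wing_left_top 0.71 [166. 278.] [0.5021 0.028  0.135 ]
wing_right_top 0.5 [143. 241.] [ 0.5313 -0.1093  0.135 ]
oil_bottle 0.4 [156. 219.] [ 0.5345 -0.2638  0.    ]
parts_tray 0.68 [255. 293.] [0.5615 0.1898 0.    ]
parts_tray 0.24 [161. 216.] [ 0.5501 -0.2477  0.    ]
filter_box 0.85 [203. 243.] [ 0.5746 -0.0332  0.    ]
filter_box 0.64 [254. 292.] [0.5625 0.185  0.    ]
t 1.0 pos [0.2723 0.5626 0.2309] q [ 0.224  0.975 -0.    -0.   ] F [0.2 0.4 0.6] M [-0.01 -0.02 -0.04] op 0.0913
j [ 1.025  0.494  1.345  0.     1.303 -0.095]
```

View pics/top0.png

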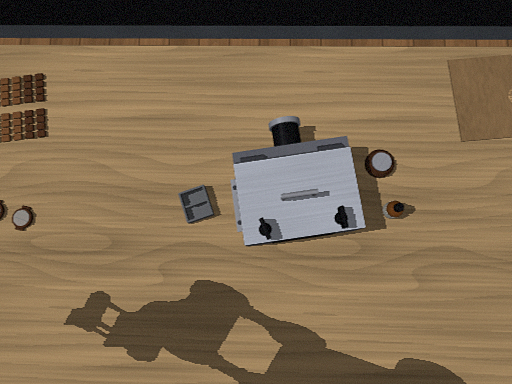

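View pics/scene0.png

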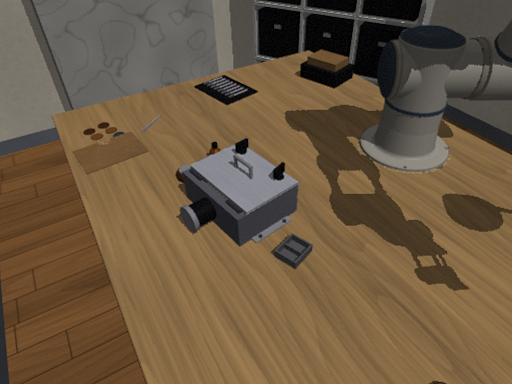

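The top view shows the box yawed about 9°, with the wings at (228,266) and (217,345), both near locked. The handle is at (193,299), the tray is left of the box, and the bottle and holder are to the right. The scene view agrees. Next I fit the box pose and head for the left wing.

```bash
cat >> h.py <<'E'
def delta(p,Rt):
    s=env.sense(); dp=(np.array(p)-s['position'])*1000
    rv=(R.from_matrix(Rt)*R.from_quat(s['tool_rot']).inv()).as_rotvec()
    print('shift mm',np.round(dp,1),'rot',np.round(rv,3),'deg',round(np.degrees(np.linalg.norm(rv)),1))
E
python3 - <<'E'
from h import *
from scipy.optimize import least_squares
M={'h':(-.005,0),'e':(-.085,0),'g':(.085,0),'l':(-.06,.075),'r':(-.06,-.075)}
O=[('h',.5668,-.0365,1),('g',.6634,-.0213,1),('e',.4854,-.0497,1),('l',.4981,.0252,1),('r',.5229,-.1223,1),('h',.5679,-.0392,.5),('g',.6536,-.0203,.5),('e',.4923,-.0571,.5),('l',.5021,.028,.5),('r',.5313,-.1093,.5)]
def f(p):
    c,s=np.cos(p[2]),np.sin(p[2]); o=[]
    for k,x,y,w in O:
        a,b=M[k]; o+=[w*(p[0]+c*a-s*b-x),w*(p[1]+s*a+c*b-y)]
    return o
r=least_squares(f,[.57,-.04,.16],loss='soft_l1',f_scale=.004); p=r.x; print(p,np.round(r.fun*1000,1))
np.save('box.npy',p)
E
cat >> h.py <<'E'
import os
x0,y0,yaw=np.load('box.npy'); B=R.from_euler('z',yaw).as_matrix()
def W(x,y,z): return np.array([x0,y0,0])+B@[x,y,z]
RD=B@np.array([[0,1,0],[1,0,0],[0,0,-1.]])
def RW(t): return B@R.from_euler('z',t).as_matrix()@np.diag([1,-1,-1.])
E
python3 -c "
from h import *
print(W(-.06,.075,.122),W(-.06,-.075,.122)); delta(W(-.06,.075,.2),RW(0))"
```

```text
[ 0.57177789 -0.0364159   0.17543665] [ 0.1 -0.8 -7.9 -0.3  2.7 -1.6  1.5  1.8  2.9  1.6 -0.5  1.   0.9 -0.6
 -2.1  2.9 -1.2 -0.5 -2.8 -5.7]
[0.49960851 0.0269606  0.122     ] [ 0.52578923 -0.12073696  0.122     ]
shift mm [ 227.3 -535.6  -30.9] rot [-0.    -0.    -2.515] deg 144.1
```

{"method": "jog_arm", "body": {"plan": [[0,[15,-36,0],[0,0,-0.12]],[0,[30,-72,0],[0,0,-0.25]],[0,[45,-108,0],[0,0,-0.37]],[0,[60,-144,0],[0,0,-0.5]],[0,[76,-180,0],[0,0,-0.62]]]}}

```text
time: 1.42
position: [0.3484, 0.381, 0.231]
tool_rot: [0.513, 0.859, 0.0, 0.0]
force: [0.7, 0.8, 0.0]
opening: 0.0914
```

{"method": "jog_arm", "body": {"plan": [[0,[15,-36,0],[0,0,-0.12]],[0,[30,-72,0],[0,0,-0.25]],[0,[45,-108,0],[0,0,-0.37]],[0,[60,-144,0],[0,0,-0.5]],[0,[76,-180,0],[0,0,-0.62]]]}}

```text
time: 1.83
position: [0.4247, 0.1992, 0.2312]
tool_rot: [0.752, 0.659, 0.0, 0.0]
force: [0.9, -0.2, 0.3]
opening: 0.091
```

{"method": "jog_arm", "body": {"plan": [[0,[15,-36,0],[0,0,-0.12]],[0,[30,-72,0],[0,0,-0.25]],[0,[45,-108,0],[0,0,-0.37]],[0,[60,-144,0],[0,0,-0.5]],[0,[70,-165,0],[0,0,-0.62]]]}}

```text
time: 2.25
position: [0.4958, 0.0308, 0.2315]
tool_rot: [0.918, 0.395, 0.001, 0.001]
force: [0.4, 0.3, -0.3]
opening: 0.0914
```

```bash
python3 -c "
from h import *
st(); delta(W(-.06,.075,.215),RW(0))"
```

```text
t 2.25 pos [0.4958 0.0308 0.2315] q [0.918 0.395 0.001 0.001] F [ 0.4  0.3 -0.3] M [-0.07  0.06 -0.02] op 0.0914
j [-5.800e-02  3.130e-01  1.655e+00 -1.000e-03  1.172e+00  7.000e-01]
shift mm [  3.8  -3.9 -16.5] rot [ 0.001  0.001 -0.638] deg 36.5
```

{"method": "jog_arm", "body": {"plan": [[0,[1,-1,0],[0,0,-0.12]],[0,[2,-2,0],[0,0,-0.25]],[0,[4,-4,0],[0,0,-0.37]],[0,[4,-4,0],[0,0,-0.5]],[0,[4,-4,0],[0,0,-0.62]]]}}

```text
time: 2.67
position: [0.5, 0.0266, 0.2315]
tool_rot: [0.996, 0.094, 0.0, 0.001]
force: [-1.4, -0.0, 0.3]
opening: 0.0912
```

Run:
```python
from h import *
np.set_printoptions(suppress=True,precision=4)
st()
im,d,K,T=shot('wrist','w1.png'); print(T[:3,3])
for k,z in [('wing_left_top',.135),('wing_right_top',.135),('panel_handle',.134),('panel_edge',.095)]:
    for r in spotter.landmark_of('wrist',k)[:2]:
        print(k,round(r['p'],2),np.round(r['centre']),atz(r['centre'],K,T,z))
print(W(-.06,.075,.135),W(-.06,-.075,.135),W(-.005,0,.134))
```

```text
t 2.67 pos [0.5    0.0266 0.2315] q [0.996 0.094 0.    0.001] F [-1.4 -0.   0.3] M [-0.09  0.12 -0.  ] op 0.0912
j [-0.065  0.319  1.645 -0.002  1.176  1.317]
[0.5673 0.039  0.3839]
wing_left_top 0.7 [199. 252.] [0.4961 0.0244 0.135 ]
wing_right_top 0.94 [202. 439.] [ 0.5214 -0.1206  0.135 ]
panel_handle 0.87 [134. 357.] [ 0.5601 -0.0435  0.134 ]
[0.4996 0.027  0.135 ] [ 0.5258 -0.1207  0.135 ] [ 0.5669 -0.0373  0.134 ]
```

View pics/w1.png

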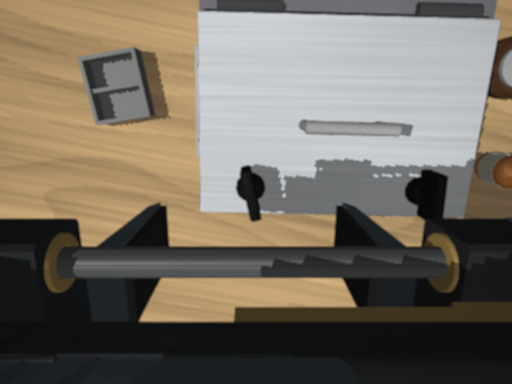

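The wrist view shows the left wing at (192,250), turned slightly CCW, the right wing at (195,432), and the handle at (128,357). I'll get blade centres and angles from depth.

```bash
cat >> h.py <<'E'
def cloud(d,K,T):
    v,u=np.mgrid[:d.shape[0],:d.shape[1]]
    P=np.stack([(u-K[0,2])/K[0,0]*d,(v-K[1,2])/K[1,1]*d,d],-1)@T[:3,:3].T+T[:3,3]
    P[d<=0]=np.nan; return P
def blade(P,c,r=.03,z=(.128,.142)):
    m=(np.hypot(P[...,0]-c[0],P[...,1]-c[1])<r)&(P[...,2]>z[0])&(P[...,2]<z[1])
    q=P[m]
    if len(q)<8: return print('few',len(q))
    (cx,cy),(w,h),a=cv2.minAreaRect((q[:,:2]*1000).astype(np.float32))
    e=np.linalg.eigh(np.cov(q[:,:2].T))[1][:,1]; e*=np.sign(e[0])
    print(len(q),'mean',np.round(q.mean(0),4),'rect',round(cx,1),round(cy,1),round(w,1),round(h,1),'ang',round(np.arctan2(e[1],e[0]),3))
E
python3 - <<'E'
from h import *
for n in ['wrist','top']:
    im,d,K,T=shot(n); P=cloud(d,K,T); print(n)
    for c in [(.498,.026),(.523,-.121)]: blade(P,c)
    blade(P,(.563,-.04),.045)
    m=(abs(P[...,2]-.1)<.004); q=P[m]; q=q[np.hypot(q[:,0]-.57,q[:,1]+.04)<.2]; print('panel z',np.median(q[:,2]),cv2.minAreaRect((q[:,:2]*1000).astype(np.float32)))
E
```

```text
wrist
590 mean [0.4985 0.0257 0.1332] rect 497.7 25.5 41.7 8.9 ang 0.411
592 mean [ 0.5265 -0.12    0.1327] rect 525.7 -120.9 34.9 10.1 ang 0.205
1294 mean [ 0.5641 -0.0386  0.1362] rect 563.9 -39.1 10.2 70.7 ang -1.405
panel z 0.0984775147624809 ((571.953857421875, -38.58476257324219), (176.4816436767578, 240.47784423828125), 9.733592987060547)
top
few 0
few 0
few 0
panel z nan ((0.0, 0.0), (0.0, 0.0), 0.0)
  return _methods._mean(a, axis=axis, dtype=dtype,
  ret = ret.dtype.type(ret / rcount)
```

```bash
python3 -c "
import numpy as np; np.save('box.npy',[.5688,-.0384,.170])
from h import *
delta([.4975,.0255,.124],RW(.24))"
```

```text
shift mm [  -2.3   -1.4 -107.5] rot [0.002 0.001 0.211] deg 12.1
```

{"method": "jog_arm", "body": {"plan": [[60,[-2.5,-1,-20],[0,0,0.12]],[120,[-2.5,-1,-45],[0,0,0.22]],[130,[-2.5,-1,-70],[0,0,0.22]],[130,[-2.5,-1,-95],[0,0,0.22]],[130,[-2.5,-1,-107],[0,0,0.22]]], "grip_force": 25}}

```text
time: 3.43
position: [0.4962, 0.026, 0.1221]
tool_rot: [0.978, 0.209, -0.001, 0.0]
force: [0.1, 0.2, -0.1]
opening: 0.0606
```

{"method": "jog_arm", "body": {"plan": [[255,[0,0,0],[0,0,0]],[255,[0,0,0],[0,0,0]],[255,[0,0,0],[0,0,0]],[255,[0,0,0],[0,0,0]],[255,[0,0,0],[0,0,0]]]}}

```text
time: 3.85
position: [0.4968, 0.0259, 0.1231]
tool_rot: [0.978, 0.209, 0.0, 0.001]
force: [-0.3, 0.4, -0.9]
opening: 0.027
```

```bash
python3 -c "
from h import *
st(); delta([.4975,.0255,.124],RW(1.6))"
```

```text
t 3.85 pos [0.4968 0.0259 0.1231] q [0.978 0.209 0.    0.001] F [-0.3  0.4 -0.9] M [-0.06  0.1   0.02] op 0.027
j [-0.067  0.463  1.781 -0.002  0.897  1.083]
shift mm [ 0.7 -0.4  0.9] rot [1.000e-03 1.000e-03 1.348e+00] deg 77.3
```

{"method": "jog_arm", "body": {"plan": [[255,[0,0,0],[0,0,0]],[255,[0,0,0],[0,0,0]],[255,[0,0,0],[0,0,0]],[255,[0,0,0],[0,0,0]],[255,[0,0,0],[0,0,0.05]]]}}

```text
time: 4.27
position: [0.4969, 0.0261, 0.1234]
tool_rot: [0.972, 0.233, 0.0, 0.001]
force: [-1.1, 5.0, 6.0]
opening: 0.019
```

{"method": "jog_arm", "body": {"plan": [[255,[0,0,0],[0,0,0.11]],[255,[0,0,0],[0,0,0.22]],[255,[0,0,0],[0,0,0.33]],[255,[0,0,0],[0,0,0.44]],[255,[0,0,0],[0,0,0.55]]]}}

```text
time: 4.68
position: [0.4973, 0.0258, 0.1235]
tool_rot: [0.871, 0.491, 0.001, 0.001]
force: [2.5, -1.9, 1.0]
opening: 0.0189
```

```bash
python3 -c "
from h import *
st(); delta([.4975,.0255,.124],RW(1.6))"
```

```text
t 4.68 pos [0.4973 0.0258 0.1235] q [0.871 0.491 0.001 0.001] F [ 2.5 -1.9  1. ] M [-0.44 -0.06 -0.12] op 0.0189
j [-6.80e-02  4.62e-01  1.78e+00 -1.00e-03  8.97e-01  4.78e-01]
shift mm [ 0.2 -0.3  0.5] rot [0.    0.002 0.744] deg 42.6
```

{"method": "jog_arm", "body": {"plan": [[255,[0,0,0],[0,0,0.11]],[255,[0,0,0],[0,0,0.22]],[255,[0,0,0],[0,0,0.33]],[255,[0,0,0],[0,0,0.44]],[255,[0,0,0],[0,0,0.55]]]}}

```text
time: 5.1
position: [0.498, 0.0255, 0.1236]
tool_rot: [0.703, 0.711, 0.001, 0.001]
force: [3.2, -0.1, -3.2]
opening: 0.0191
```

{"method": "jog_arm", "body": {"plan": [[255,[0,0,0],[0,0,0.1]],[255,[0,0,0],[0,0,0.16]],[255,[0,0,0],[0,0,0.2]],[255,[0,0,0],[0,0,0.22]],[255,[0,0,0],[0,0,0.22]]]}}

```text
time: 5.52
position: [0.4983, 0.0255, 0.1237]
tool_rot: [0.621, 0.784, 0.002, 0.001]
force: [1.4, 1.0, -0.5]
opening: 0.0185
```

```bash
python3 -c "
from h import *
st(); delta([.4975,.0255,.124],RW(1.571))
im,d,K,T=shot('top','t2.png'); P=cloud(d,K,T)
cv2.imwrite('pics/w2.png',shot('wrist')[0][:,:,::-1])"
```

```text
t 5.52 pos [0.4983 0.0255 0.1237] q [0.621 0.784 0.002 0.001] F [ 1.4  1.  -0.5] M [ 0.31 -0.22 -0.15] op 0.0185
j [-6.90e-02  4.62e-01  1.78e+00  1.00e-03  8.96e-01 -3.01e-01]
shift mm [-0.8  0.   0.3] rot [-0.001  0.004 -0.061] deg 3.5
```

View pics/w2.png

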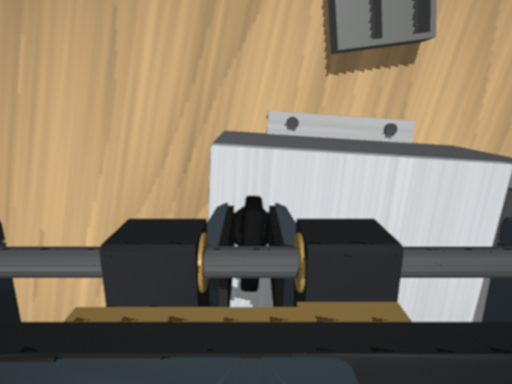

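The blade turned with the jaws and is now vertical in the image, aligned with the tool. I'll release, rise and go to the right wing.

{"method": "jog_arm", "body": {"plan": [[150,[0,0,0],[0,0,0]],[120,[0,0,0],[0,0,0]],[100,[0,0,20],[0,0,0]],[100,[0,0,55],[0,0,0]],[80,[3,-20,90],[0,0,-0.12]]]}}

```text
time: 6.03
position: [0.4996, 0.0072, 0.214]
tool_rot: [0.666, 0.746, 0.001, -0.0]
force: [1.6, -0.2, 0.1]
opening: 0.0494
```

{"method": "jog_arm", "body": {"plan": [[80,[4,-25,10],[0,0,-0.12]],[80,[8,-50,15],[0,0,-0.25]],[80,[12,-75,15],[0,0,-0.37]],[80,[16,-100,15],[0,0,-0.5]],[80,[21,-127,15],[0,0,-0.62]]]}}

```text
time: 6.45
position: [0.5203, -0.1209, 0.2292]
tool_rot: [0.863, 0.504, 0.0, -0.0]
force: [1.3, 0.4, 0.2]
opening: 0.0624
```

{"method": "jog_arm", "body": {"plan": [[80,[0,0,0],[0,0,-0.12]],[80,[0,0,0],[0,0,-0.25]],[80,[0,0,0],[0,0,-0.37]],[80,[0,0,0],[0,0,-0.5]],[80,[0,0,0],[0,0,-0.62]]]}}

```text
time: 6.87
position: [0.52, -0.1211, 0.229]
tool_rot: [0.977, 0.214, 0.0, 0.0]
force: [-0.6, -0.7, 0.2]
opening: 0.0628
```

```bash
python3 -c "
from h import *
st()
im,d,K,T=shot('wrist','w3.png'); P=cloud(d,K,T)
blade(P,(.498,.026)); blade(P,(.5223,-.122)); blade(P,(.5639,-.0391),.045)
delta(W(-.06,-.075,.124),RW(.03))"
```

```text
t 6.87 pos [ 0.52   -0.1211  0.229 ] q [0.977 0.214 0.    0.   ] F [-0.6 -0.7  0.2] M [-0.13  0.15  0.  ] op 0.0628
j [-0.341  0.368  1.573 -0.     1.201  0.798]
748 mean [0.4984 0.0244 0.1329] rect 497.6 25.0 9.4 42.2 ang -1.405
608 mean [ 0.5233 -0.1221  0.1332] rect 522.3 -122.4 41.9 9.0 ang 0.214
1417 mean [ 0.5642 -0.0395  0.1362] rect 564.1 -39.8 10.0 70.5 ang -1.405
shift mm [   2.3   -1.4 -105. ] rot [ 0.     0.    -0.221] deg 12.7
```

The left wing is parallel to the handle, so it is fully unlocked. Now the right wing.

{"method": "jog_arm", "body": {"plan": [[120,[1,-0.5,-20],[0,0,-0.12]],[150,[2,-1,-45],[0,0,-0.22]],[150,[2.3,-1.2,-70],[0,0,-0.22]],[150,[2.3,-1.2,-95],[0,0,-0.22]],[150,[2.3,-1.2,-105],[0,0,-0.22]]]}}

```text
time: 7.33
position: [0.5208, -0.1218, 0.1213]
tool_rot: [0.995, 0.102, -0.002, -0.001]
force: [-1.9, 0.0, -0.5]
opening: 0.0374
```

{"method": "jog_arm", "body": {"plan": [[255,[0,0,0],[0,0,0]],[255,[0,0,0],[0,0,0]],[255,[0,0,0],[0,0,0]],[255,[0,0,0],[0,0,0]],[255,[0,0,0],[0,0,0]]]}}

```text
time: 7.75
position: [0.5209, -0.1217, 0.1222]
tool_rot: [0.995, 0.102, -0.001, -0.001]
force: [-1.4, 4.0, 0.3]
opening: 0.0204
```

{"method": "jog_arm", "body": {"plan": [[255,[0,0,0],[0,0,0]],[255,[0,0,0],[0,0,0]],[255,[0,0,0],[0,0,0]],[255,[0,0,0],[0,0,0.06]],[255,[0,0,0],[0,0,0.16]]]}}

```text
time: 8.17
position: [0.5211, -0.1219, 0.1226]
tool_rot: [0.983, 0.182, -0.001, -0.0]
force: [-2.9, 0.7, 5.0]
opening: 0.02
```

```bash
python3 -c "
from h import *
st(); delta(W(-.06,-.075,.124),RW(1.571))"
```

```text
t 8.17 pos [ 0.5211 -0.1219  0.1226] q [ 0.983  0.182 -0.001 -0.   ] F [-2.9  0.7  5. ] M [ 0.11  0.69 -0.06] op 0.02
j [-3.410e-01  5.060e-01  1.688e+00 -1.000e-03  9.490e-01  8.640e-01]
shift mm [ 1.3 -0.6  1.4] rot [ 0.002 -0.002  1.375] deg 78.8
```

{"method": "jog_arm", "body": {"plan": [[255,[0,0,0],[0,0,0.11]],[255,[0.5,0,0],[0,0,0.22]],[255,[0.5,0,0.5],[0,0,0.33]],[255,[0.5,0,0.5],[0,0,0.44]],[255,[0.5,0,0.5],[0,0,0.55]]]}}

```text
time: 8.58
position: [0.5217, -0.1224, 0.1233]
tool_rot: [0.896, 0.445, -0.001, 0.001]
force: [-2.1, -3.3, -3.1]
opening: 0.0191
```

{"method": "jog_arm", "body": {"plan": [[255,[0,0,0],[0,0,0.11]],[255,[0,0,0],[0,0,0.22]],[255,[0,0,0],[0,0,0.33]],[255,[0,0,0],[0,0,0.44]],[255,[0,0,0],[0,0,0.55]]]}}

```text
time: 9.0
position: [0.5225, -0.1229, 0.1235]
tool_rot: [0.739, 0.673, -0.001, 0.002]
force: [1.7, 0.3, -4.6]
opening: 0.0191
```

{"method": "jog_arm", "body": {"plan": [[255,[0,0,0],[0,0,0.1]],[255,[0,0,0],[0,0,0.2]],[255,[0,0,0],[0,0,0.28]],[255,[0,0,0],[0,0,0.33]],[255,[0,0,0],[0,0,0.33]]]}}

```text
time: 9.42
position: [0.5231, -0.123, 0.1239]
tool_rot: [0.618, 0.786, -0.0, 0.002]
force: [1.0, 3.3, 1.7]
opening: 0.0184
```

{"method": "jog_arm", "body": {"plan": [[150,[0,0,0],[0,0,0]],[120,[0,0,0],[0,0,0]],[100,[0,0,20],[0,0,0]],[80,[0,0,55],[0,0,0]],[60,[5,20,85],[0,0,0]]]}}

```text
time: 9.83
position: [0.5276, -0.1051, 0.21]
tool_rot: [0.619, 0.785, -0.001, 0.002]
force: [0.7, -0.3, 0.3]
opening: 0.0489
```

```bash
python3 -c "
from h import *
st(); delta([.564,-.0393,.215],RD)
im,d,K,T=shot('wrist','w4.png'); P=cloud(d,K,T)
blade(P,(.498,.026)); blade(P,(.5223,-.122)); blade(P,(.5639,-.0391),.045)"
```

```text
t 9.83 pos [ 0.5276 -0.1051  0.21  ] q [ 0.619  0.785 -0.001  0.002] F [ 0.7 -0.3  0.3] M [-0.08 -0.03  0.01] op 0.0489
j [-0.306  0.393  1.59  -0.003  1.154 -0.54 ]
shift mm [36.4 65.8  5. ] rot [ 0.004  0.003 -0.065] deg 3.7
442 mean [0.4995 0.0136 0.133 ] rect 499.4 13.8 9.0 17.8 ang -1.414
661 mean [ 0.5218 -0.1201  0.1331] rect 522.0 -121.1 8.9 41.5 ang -1.401
1557 mean [ 0.5629 -0.0375  0.1361] rect 563.8 -38.8 10.4 69.6 ang -1.405
```

Both are fully unlocked. Now the handle grasp.

{"method": "jog_arm", "body": {"plan": [[80,[18,33,0],[0,0,-0.06]],[100,[36,66,0],[0,0,-0.06]],[120,[36,66,-20],[0,0,-0.06]],[140,[36,66,-45],[0,0,-0.06]],[140,[36,66,-70],[0,0,-0.06]]], "grip_force": 20}}

```text
time: 10.3
position: [0.5677, -0.0351, 0.1455]
tool_rot: [0.642, 0.766, 0.002, 0.007]
force: [0.3, -1.3, -1.6]
opening: 0.0417
```

{"method": "jog_arm", "body": {"plan": [[140,[0,0,0],[0,0,0]],[255,[0,0,0],[0,0,0]],[255,[0,0,0],[0,0,0]],[255,[0,0,0],[0,0,0]],[255,[0,0,0],[0,0,0]]]}}

```text
time: 10.72
position: [0.5682, -0.0354, 0.1468]
tool_rot: [0.642, 0.766, 0.002, 0.008]
force: [-17.1, -5.3, 7.2]
opening: 0.0176
```

{"method": "jog_arm", "body": {"plan": [[255,[0,0,0],[0,0,0]],[255,[0,0,0],[0,0,0]],[255,[0,0,0],[0,0,0]]]}}

```text
time: 10.97
position: [0.5646, -0.036, 0.1469]
tool_rot: [0.642, 0.766, -0.0, 0.005]
force: [-20.0, -8.0, 7.9]
opening: 0.0098
```

```bash
cat >> h.py <<'E'
def Ry(t): return R.from_euler('y',t).as_matrix()
def pose_handle(th,k=.45,off=.006):
    bar=W(.085,0,.09)+B@Ry(th)@[-.09,0,.044]; Rt=B@Ry(k*th)@B.T@RD
    return bar-off*Rt[:,2],Rt
def path(pf,ths,bias=np.zeros(3)):
    s=env.sense()
    for t in ths:
        p,Rt=pf(t); rv=(R.from_matrix(Rt)*R.from_quat(s['tool_rot']).inv()).as_rotvec()
        print(round(t,2),np.round((p+bias-s['position'])*1000,1).tolist(),np.round(rv,3).tolist())
E
python3 -c "
from h import *
st(); path(pose_handle,np.arange(0,1.01,.05))"
```

```text
t 10.97 pos [ 0.5646 -0.036   0.1469] q [ 0.642  0.766 -0.     0.005] F [-20.   -8.    7.9] M [-1.46  3.9  -0.15] op 0.0098
j [-0.166  0.504  1.599 -0.007  1.03  -0.338]
0.0 [-0.7, -3.2, -6.9] [0.007, 0.008, -0.005]
0.05 [1.7, -2.8, -2.4] [0.003, 0.03, -0.005]
0.1 [4.4, -2.4, 1.9] [-0.001, 0.052, -0.006]
0.15 [7.2, -1.9, 6.1] [-0.005, 0.074, -0.006]
0.2 [10.2, -1.4, 10.1] [-0.008, 0.096, -0.006]
0.25 [13.5, -0.8, 14.0] [-0.012, 0.118, -0.006]
0.3 [16.9, -0.2, 17.7] [-0.016, 0.141, -0.006]
0.35 [20.5, 0.4, 21.2] [-0.02, 0.163, -0.006]
0.4 [24.3, 1.0, 24.6] [-0.024, 0.185, -0.006]
0.45 [28.2, 1.7, 27.8] [-0.028, 0.207, -0.006]
0.5 [32.3, 2.4, 30.7] [-0.032, 0.229, -0.006]
0.55 [36.5, 3.1, 33.5] [-0.036, 0.251, -0.006]
0.6 [40.9, 3.9, 36.0] [-0.039, 0.274, -0.006]
0.65 [45.4, 4.7, 38.4] [-0.043, 0.296, -0.007]
0.7 [49.9, 5.4, 40.5] [-0.047, 0.318, -0.007]
0.75 [54.6, 6.2, 42.3] [-0.051, 0.34, -0.007]
0.8 [59.4, 7.1, 44.0] [-0.055, 0.362, -0.007]
0.85 [64.3, 7.9, 45.3] [-0.059, 0.384, -0.007]
0.9 [69.2, 8.7, 46.5] [-0.063, 0.407, -0.007]
0.95 [74.1, 9.6, 47.4] [-0.067, 0.429, -0.007]
1.0 [79.2, 10.5, 48.0] [-0.07, 0.451, -0.007]
```

Bar is gripped but close to the tips (lag in descent); regrip a little deeper.

{"method": "jog_arm", "body": {"plan": [[190,[0,0,0],[0,0,0]],[190,[0,0,0],[0,0,0]],[190,[-0.5,-3,-7],[0.01,0.01,0]],[190,[-0.5,-3,-7],[0.01,0.01,0]],[255,[-0.5,-3,-7],[0.01,0.01,0]]]}}

```text
time: 11.38
position: [0.5643, -0.0393, 0.1396]
tool_rot: [0.643, 0.766, 0.0, -0.002]
force: [-0.4, 0.5, 0.6]
opening: 0.0192
```

{"method": "jog_arm", "body": {"plan": [[255,[0,0,0],[0,0,0]],[255,[0,0,0],[0,0,0]],[255,[0,0,0],[0,0,0]],[255,[0,0,0],[0,0,0]]]}}

```text
time: 11.72
position: [0.5648, -0.0394, 0.1396]
tool_rot: [0.643, 0.766, 0.001, -0.002]
force: [5.4, -0.9, -7.7]
opening: 0.0091
```

```bash
python3 -c "
from h import *
st(); path(pose_handle,np.arange(0,.6,.05))"
```

```text
t 11.72 pos [ 0.5648 -0.0394  0.1396] q [ 0.643  0.766  0.001 -0.002] F [ 5.4 -0.9 -7.7] M [-0.22 -0.97 -0.12] op 0.0091
j [-0.177  0.518  1.596  0.003  1.029 -0.353]
0.0 [-0.9, 0.1, 0.4] [-0.003, -0.002, -0.005]
0.05 [1.5, 0.5, 4.9] [-0.007, 0.021, -0.005]
0.1 [4.1, 1.0, 9.2] [-0.011, 0.043, -0.005]
0.15 [6.9, 1.5, 13.4] [-0.015, 0.065, -0.005]
0.2 [10.0, 2.0, 17.4] [-0.019, 0.087, -0.005]
0.25 [13.2, 2.5, 21.3] [-0.022, 0.109, -0.005]
0.3 [16.6, 3.1, 25.0] [-0.026, 0.131, -0.005]
0.35 [20.2, 3.7, 28.6] [-0.03, 0.154, -0.005]
0.4 [24.0, 4.4, 31.9] [-0.034, 0.176, -0.005]
0.45 [27.9, 5.1, 35.1] [-0.038, 0.198, -0.005]
0.5 [32.0, 5.8, 38.1] [-0.042, 0.22, -0.004]
0.55 [36.3, 6.5, 40.8] [-0.046, 0.242, -0.004]
```

{"method": "jog_arm", "body": {"plan": [[255,[1.5,0.5,5],[-0.007,0.02,0]],[255,[4,1,9],[-0.01,0.04,0]],[255,[7,1.5,13.5],[-0.015,0.065,0]],[255,[10,2,17.5],[-0.02,0.087,0]],[255,[13,2.5,21.5],[-0.022,0.11,0]]], "grip_force": 30}}

```text
time: 12.13
position: [0.5782, -0.0371, 0.1602]
tool_rot: [0.642, 0.765, -0.044, -0.037]
force: [10.7, -3.5, -25.2]
opening: 0.0093
```

```bash
python3 -c "
from h import *
st(); path(pose_handle,np.arange(.25,1,.06))"
```

```text
t 12.13 pos [ 0.5782 -0.0371  0.1602] q [ 0.642  0.765 -0.044 -0.037] F [ 10.7  -3.5 -25.2] M [-0.62 -2.41 -0.06] op 0.0093
j [-0.146  0.557  1.451 -0.038  1.243 -0.307]
0.25 [-0.2, 0.2, 0.6] [0.0, -0.002, -0.005]
0.31 [4.0, 0.9, 5.1] [-0.004, 0.025, -0.005]
0.37 [8.4, 1.7, 9.3] [-0.009, 0.051, -0.005]
0.43 [13.0, 2.5, 13.2] [-0.014, 0.078, -0.005]
0.49 [17.8, 3.3, 16.8] [-0.018, 0.105, -0.005]
0.55 [22.9, 4.2, 20.1] [-0.023, 0.131, -0.005]
0.61 [28.1, 5.1, 23.2] [-0.028, 0.158, -0.005]
0.67 [33.6, 6.0, 25.9] [-0.032, 0.184, -0.005]
0.73 [39.1, 7.0, 28.3] [-0.037, 0.211, -0.005]
0.79 [44.8, 8.0, 30.3] [-0.042, 0.238, -0.005]
0.85 [50.6, 9.0, 32.0] [-0.046, 0.264, -0.005]
0.91 [56.6, 10.0, 33.3] [-0.051, 0.291, -0.005]
0.97 [62.5, 11.0, 34.3] [-0.055, 0.317, -0.005]
```

{"method": "jog_arm", "body": {"plan": [[255,[4,1,4.5],[-0.004,0.025,0]],[255,[8.5,1.7,8.7],[-0.01,0.05,0]],[255,[13,2.5,12.6],[-0.014,0.078,0]],[255,[18,3.3,16.2],[-0.018,0.105,0]],[255,[23,4.2,19.5],[-0.023,0.13,0]]]}}

```text
time: 12.55
position: [0.5993, -0.0335, 0.1789]
tool_rot: [0.638, 0.76, -0.097, -0.081]
force: [-9.5, -8.3, -8.1]
opening: 0.009
```

```bash
python3 -c "
from h import *
st(); path(pose_handle,np.arange(.55,1.05,.05))"
```

```text
t 12.55 pos [ 0.5993 -0.0335  0.1789] q [ 0.638  0.76  -0.097 -0.081] F [-9.5 -8.3 -8.1] M [-1.39  1.19  0.17] op 0.009
j [-0.115  0.632  1.262 -0.072  1.49  -0.275]
0.55 [1.8, 0.6, 1.4] [0.001, -0.006, -0.004]
0.6 [6.2, 1.3, 4.0] [-0.003, 0.017, -0.004]
0.65 [10.7, 2.1, 6.3] [-0.007, 0.039, -0.004]
0.7 [15.2, 2.9, 8.4] [-0.011, 0.061, -0.004]
0.75 [19.9, 3.7, 10.3] [-0.015, 0.083, -0.004]
0.8 [24.7, 4.5, 11.9] [-0.018, 0.105, -0.004]
0.85 [29.6, 5.4, 13.3] [-0.022, 0.127, -0.004]
0.9 [34.5, 6.2, 14.4] [-0.026, 0.15, -0.004]
0.95 [39.4, 7.1, 15.3] [-0.03, 0.172, -0.004]
1.0 [44.5, 7.9, 16.0] [-0.034, 0.194, -0.004]
```

{"method": "jog_arm", "body": {"plan": [[255,[6,1.3,4],[-0.003,0.017,0]],[255,[10.7,2,6.3],[-0.007,0.04,0]],[255,[15,3,8.4],[-0.01,0.06,0]],[255,[20,3.7,10.3],[-0.015,0.083,0]],[255,[25,4.5,12],[-0.018,0.105,0]]]}}

```text
time: 12.97
position: [0.6222, -0.0297, 0.1907]
tool_rot: [0.632, 0.753, -0.14, -0.117]
force: [-12.1, -8.0, 0.6]
opening: 0.0093
```

```bash
python3 -c "
from h import *
st(); path(pose_handle,np.arange(.8,1.05,.05))"
```

```text
t 12.97 pos [ 0.6222 -0.0297  0.1907] q [ 0.632  0.753 -0.14  -0.117] F [-12.1  -8.    0.6] M [-1.32  2.01  0.17] op 0.0093
j [-0.093  0.715  1.088 -0.095  1.693 -0.261]
0.8 [1.8, 0.8, 0.1] [0.001, -0.007, -0.004]
0.85 [6.7, 1.6, 1.5] [-0.003, 0.016, -0.004]
0.9 [11.6, 2.4, 2.7] [-0.007, 0.038, -0.004]
0.95 [16.6, 3.3, 3.6] [-0.011, 0.06, -0.004]
1.0 [21.6, 4.1, 4.2] [-0.014, 0.082, -0.004]
```

{"method": "jog_arm", "body": {"plan": [[255,[7,1.5,1.5],[-0.003,0.016,0]],[255,[12,2.5,2.7],[-0.007,0.038,0]],[255,[16.5,3.3,3.6],[-0.01,0.06,0]],[255,[18.5,3.6,3.9],[-0.012,0.07,0]],[255,[18.5,3.6,3.9],[-0.012,0.07,0]]]}}

```text
time: 13.38
position: [0.6393, -0.0269, 0.1953]
tool_rot: [0.628, 0.747, -0.168, -0.141]
force: [-10.0, -6.0, 11.7]
opening: 0.009
```

{"method": "jog_arm", "body": {"plan": [[220,[0,0,0],[0,0,0]],[200,[0,0,0],[0,0,0]],[180,[0,0,0],[0,0,0]],[150,[0,0,0],[0,0,0]],[150,[5,1,10],[0,0,0]]]}}

```text
time: 13.8
position: [0.6431, -0.0258, 0.2039]
tool_rot: [0.627, 0.747, -0.169, -0.142]
force: [-0.7, 0.7, 0.2]
opening: 0.036
```

{"method": "jog_arm", "body": {"plan": [[150,[6,1,14],[0,0,0]],[150,[14,2,32],[0,0,0]],[150,[26,4,58],[0,0,0]],[120,[38,6,85],[0,0,0]],[100,[38,6,110],[0,0,0]]]}}

```text
time: 14.22
position: [0.6822, -0.0193, 0.3148]
tool_rot: [0.627, 0.747, -0.169, -0.142]
force: [0.6, 0.3, -1.3]
opening: 0.0482
```

Run:
```python
from h import *
st()
im,d,K,T=shot('scene','s3.png'); im2,d2,K2,T2=shot('top','t3.png')
cv2.imwrite('pics/both3.png',np.vstack([im,im2])[:,:,::-1])
hg=W(.085,0,.09)
for n,K_,T_ in [('scene',K,T),('top',K2,T2)]:
  for k,f in [('panel_edge',(-.17,0,.005)),('panel_handle',(-.09,0,.044)),('wing_left_top',(-.145,.075,.045)),('wing_right_top',(-.145,-.075,.045))]:
    for r in spotter.landmark_of(n,k)[:1]:
      o,v=ray(r['centre'],K_,T_); v=v/np.linalg.norm(v)
      th=np.arange(0,1.9,.01); D=[np.linalg.norm(np.cross(hg+B@Ry(t)@f-o,v)) for t in th]
      print(n,k,round(r['p'],2),'theta',th[np.argmin(D)],'miss mm',round(min(D)*1000,1))
```

```text
t 14.22 pos [ 0.6822 -0.0193  0.3148] q [ 0.627  0.747 -0.169 -0.142] F [ 0.6  0.3 -1.3] M [-0.08 -0.27 -0.01] op 0.0482
j [-0.066  0.792  0.626 -0.122  2.154 -0.284]
scene panel_edge 0.94 theta 0.9400000000000001 miss mm 0.5
scene panel_handle 0.71 theta 0.96 miss mm 4.7
scene wing_left_top 0.65 theta 0.98 miss mm 4.7
scene wing_right_top 0.49 theta 0.9400000000000001 miss mm 0.3
```

View pics/s3.png

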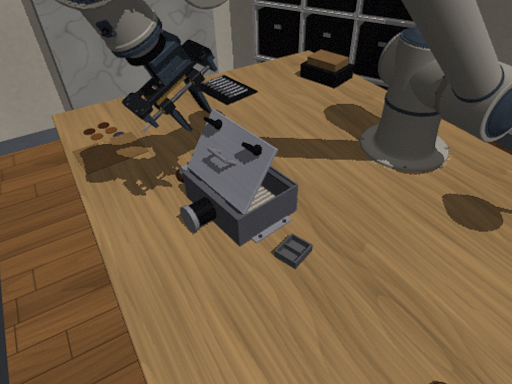

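The panel stands by itself at θ≈0.955, wings at (213,124) and (252,149) parallel to the hinge, tray untouched. Now I swing the gripper round to the front for the edge.

```bash
cat >> h.py <<'E'
def pose_edge(th,back=.003,yo=0):
    Rt=B@Ry(th)@np.array([[0,0,1],[1,0,0],[0,1,0.]])
    e=W(.085,0,.09)+B@Ry(th)@[-.17,yo,.005]
    return e-back*Rt[:,2],Rt
E
python3 -c "
from h import *
st(); path(pose_edge,[.955]); path(lambda t:pose_edge(t,.08),[.955])"
```

```text
t 14.72 pos [ 0.6809 -0.0198  0.3132] q [ 0.627  0.747 -0.17  -0.143] F [ 0.  -0.9 -0.1] M [-0.06 -0.19 -0.02] op 0.0556
j [-0.066  0.791  0.633 -0.122  2.15  -0.284]
0.95 [-122.8, -20.5, -79.1] [0.181, -1.048, -0.003]
0.95 [-166.6, -28.0, -16.2] [0.181, -1.048, -0.003]
```

{"method": "jog_arm", "body": {"plan": [[100,[-15,-2,25],[0.02,-0.12,0]],[100,[-35,-5,45],[0.04,-0.24,0]],[100,[-60,-10,60],[0.06,-0.36,0]],[100,[-85,-14,65],[0.08,-0.48,0]],[100,[-115,-19,65],[0.1,-0.6,0]]]}}

```text
time: 15.13
position: [0.5705, -0.0382, 0.3801]
tool_rot: [0.642, 0.764, 0.045, 0.041]
force: [0.9, -0.8, 1.6]
opening: 0.0555
```

```bash
python3 -c "
from h import *
st(); path(lambda t:pose_edge(t,.08),[.955])"
```

```text
t 15.13 pos [ 0.5705 -0.0382  0.3801] q [0.642 0.764 0.045 0.041] F [ 0.9 -0.8  1.6] M [-0.08  0.08  0.07] op 0.0555
j [-0.194  0.247  1.335  0.039  1.445 -0.37 ]
0.95 [-56.2, -9.6, -83.1] [0.089, -0.487, -0.001]
```

{"method": "jog_arm", "body": {"plan": [[80,[-20,-3,0],[0.02,-0.12,0]],[80,[-40,-7,-10],[0.04,-0.24,0]],[80,[-56,-10,-30],[0.065,-0.36,0]],[80,[-56,-10,-57],[0.09,-0.48,0]],[80,[-56,-10,-83],[0.09,-0.49,0]]]}}

```text
time: 15.55
position: [0.5124, -0.0493, 0.2981]
tool_rot: [0.614, 0.727, 0.234, 0.2]
force: [2.4, 1.1, -0.2]
opening: 0.0624
```

Run:
```python
from h import *
st(); path(lambda t:pose_edge(t,.08),[.955]); path(pose_edge,[.955])
im,d,K,T=shot('wrist','w5.png'); P=cloud(d,K,T)
# panel upper face fit in box-frame (points relative hinge)
q=(P.reshape(-1,3)-W(.085,0,.09))@B; q=q[~np.isnan(q[:,0])]
th=.955; pn=q@Ry(th)  # panel coords
m=(abs(pn[:,2]-.01)<.008)&(abs(pn[:,1])<.11)&(pn[:,0]>-.19)&(pn[:,0]<-.02)
s=pn[m]; A=np.linalg.lstsq(np.c_[s[:,0],np.ones(len(s))],s[:,2],rcond=None)[0]
print(len(s),'slope',A,'theta',th-np.arctan(A[0]),'front x',np.percentile(s[:,0],[.5,1,2]))
for k in ['panel_edge','wing_left_top','wing_right_top']:
    for r in spotter.landmark_of('wrist',k)[:1]: print(k,r['p'],np.round(r['centre']))
```

```text
t 15.55 pos [ 0.5124 -0.0493  0.2981] q [0.614 0.727 0.234 0.2  ] F [ 2.4  1.1 -0.2] M [-0.09  0.24 -0.02] op 0.0624
j [-0.431  0.061  1.99   0.585  0.634 -0.996]
0.95 [1.9, 1.6, -1.1] [0.002, 0.011, 0.003]
0.95 [45.7, 9.1, -64.0] [0.002, 0.011, 0.003]
2456 slope [0.14946651 0.03120857] theta 0.806631841451723 front x [-0.17008416 -0.1699425  -0.16979853]
panel_edge 0.68 [194. 250.]
wing_left_top 0.61 [ 91. 303.]
wing_right_top 0.7 [275. 293.]
```

View pics/w5.png

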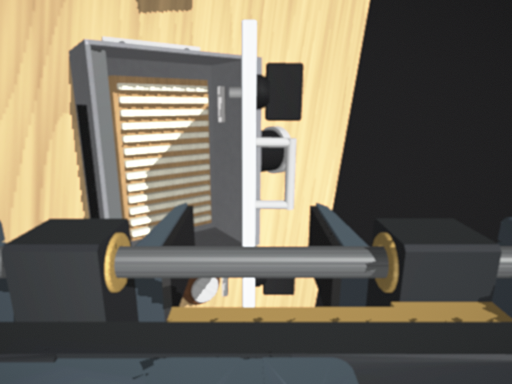

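The wrist view shows the panel edge-on at column 250, centred between the fingers, with wings at rows 91 and 275. Advance onto the edge.

{"method": "jog_arm", "body": {"plan": [[80,[10,2.5,-14],[0,0.01,0]],[80,[20,4,-28],[0,0.01,0]],[80,[30,6,-42],[0,0.01,0]],[80,[39,8,-54],[0,0.01,0]],[80,[45,9,-63],[0,0.01,0]]], "grip_force": 20}}

```text
time: 16.17
position: [0.5636, -0.0388, 0.2363]
tool_rot: [0.614, 0.73, 0.231, 0.192]
force: [0.2, 0.0, -0.2]
opening: 0.0627
```

```bash
python3 -c "
from h import *
st(); path(pose_edge,[.93,.955,.98])"
```

```text
t 16.17 pos [ 0.5636 -0.0388  0.2363] q [0.614 0.73  0.231 0.192] F [ 0.2  0.  -0.2] M [-0.2   0.32  0.01] op 0.0627
j [-0.349  0.237  1.978  0.676  0.477 -1.059]
0.93 [-9.0, -2.1, -4.7] [0.002, -0.031, -0.003]
0.95 [-5.5, -1.5, -2.2] [-0.002, -0.007, -0.003]
0.98 [-1.9, -0.8, 0.1] [-0.006, 0.018, -0.003]
```

{"method": "jog_arm", "body": {"plan": [[140,[-5,-1,-2],[0,0,0]],[170,[-5,-1,-2],[0,0,0]],[190,[-5,-1,-2],[0,0,0]],[200,[-5,-1,-2],[0,0,0]],[205,[-5,-1,-2],[0,0,0]]]}}

```text
time: 16.58
position: [0.5587, -0.04, 0.2353]
tool_rot: [0.614, 0.73, 0.231, 0.192]
force: [-0.1, -0.2, 0.5]
opening: 0.0321
```

{"method": "jog_arm", "body": {"plan": [[255,[0,0,0],[0,0,0]],[255,[0,0,0],[0,0,0]],[255,[0,0,0],[0,0,0]],[255,[0,0,0],[0,0,0]]]}}

```text
time: 16.92
position: [0.5582, -0.04, 0.2351]
tool_rot: [0.614, 0.73, 0.231, 0.192]
force: [-7.4, -2.9, 3.9]
opening: 0.0099
```

```bash
python3 -c "
from h import *
st(); path(pose_edge,np.arange(.93,1.3,.03))"
```

```text
t 16.92 pos [ 0.5582 -0.04    0.2351] q [0.614 0.73  0.231 0.192] F [-7.4 -2.9  3.9] M [-0.37  1.03 -0.43] op 0.0099
j [-0.357  0.233  1.991  0.692  0.474 -1.081]
0.93 [-3.6, -0.8, -3.5] [0.003, -0.031, -0.003]
0.96 [0.6, -0.1, -0.5] [-0.003, -0.001, -0.003]
0.99 [4.9, 0.6, 2.2] [-0.008, 0.028, -0.003]
1.02 [9.3, 1.4, 4.9] [-0.013, 0.058, -0.003]
1.05 [13.8, 2.1, 7.4] [-0.018, 0.087, -0.003]
1.08 [18.4, 2.9, 9.8] [-0.023, 0.117, -0.003]
1.11 [23.0, 3.7, 12.0] [-0.028, 0.147, -0.003]
1.14 [27.6, 4.5, 14.1] [-0.033, 0.176, -0.003]
1.17 [32.4, 5.3, 16.1] [-0.038, 0.206, -0.003]
1.2 [37.2, 6.2, 17.9] [-0.044, 0.235, -0.003]
1.23 [42.0, 7.0, 19.6] [-0.049, 0.265, -0.003]
1.26 [46.9, 7.8, 21.1] [-0.054, 0.294, -0.003]
1.29 [51.9, 8.7, 22.5] [-0.059, 0.324, -0.002]
```

{"method": "jog_arm", "body": {"plan": [[255,[5,0.6,2.2],[-0.008,0.028,0]],[255,[9.3,1.4,4.9],[-0.013,0.058,0]],[255,[13.8,2.1,7.4],[-0.018,0.087,0]],[255,[18.4,2.9,9.8],[-0.023,0.117,0]],[255,[23,3.7,12],[-0.028,0.147,0]]]}}

```text
time: 17.33
position: [0.5805, -0.0361, 0.2474]
tool_rot: [0.627, 0.745, 0.174, 0.146]
force: [-8.8, 5.3, 7.1]
opening: 0.0098
```

```bash
python3 -c "
from h import *
st(); path(pose_edge,np.arange(1.11,1.3,.03))
for s in [1.26,1.41,1.56,1.71]:
  p0,_=pose_edge(s)
  for k in range(1,6):
    p,_=pose_edge(s+.03*k); print(round(s+.03*k,2),np.round((p-p0)*1000,1),np.round(B[:,1]*.03*k,3))"
```

```text
t 17.33 pos [ 0.5805 -0.0361  0.2474] q [0.627 0.745 0.174 0.146] F [-8.8  5.3  7.1] M [0.99 1.3  0.29] op 0.0098
j [-0.278  0.257  1.806  0.309  0.686 -0.651]
1.11 [0.7, -0.2, -0.2] [-0.0, -0.003, -0.002]
1.14 [5.4, 0.6, 1.9] [-0.005, 0.026, -0.002]
1.17 [10.1, 1.4, 3.9] [-0.011, 0.056, -0.002]
1.2 [14.9, 2.3, 5.7] [-0.016, 0.086, -0.002]
1.23 [19.8, 3.1, 7.3] [-0.021, 0.115, -0.002]
1.26 [24.7, 3.9, 8.9] [-0.026, 0.145, -0.002]
1.29 [29.6, 4.8, 10.2] [-0.031, 0.174, -0.002]
1.29 [4.9 0.8 1.4] [-0.005  0.03   0.   ]
1.32 [9.9 1.7 2.6] [-0.01   0.059  0.   ]
1.35 [14.9  2.6  3.7] [-0.015  0.089  0.   ]
1.38 [20.   3.4  4.6] [-0.02   0.118  0.   ]
1.41 [25.   4.3  5.3] [-0.025  0.148  0.   ]
1.44 [5.1 0.9 0.6] [-0.005  0.03   0.   ]
1.47 [10.2  1.7  1.1] [-0.01   0.059  0.   ]
1.5 [15.3  2.6  1.4] [-0.015  0.089  0.   ]
1.53 [20.4  3.5  1.5] [-0.02   0.118  0.   ]
1.56 [25.5  4.4  1.5] [-0.025  0.148  0.   ]
1.59 [ 5.1  0.9 -0.2] [-0.005  0.03   0.   ]
1.62 [10.2  1.8 -0.5] [-0.01   0.059  0.   ]
1.65 [15.3  2.6 -1. ] [-0.015  0.089  0.   ]
1.68 [20.4  3.5 -1.6] [-0.02   0.118  0.   ]
1.71 [25.5  4.4 -2.4] [-0.025  0.148  0.   ]
1.74 [ 5.   0.9 -0.9] [-0.005  0.03   0.   ]
1.77 [10.   1.7 -2. ] [-0.01   0.059  0.   ]
1.8 [15.   2.6 -3.3] [-0.015  0.089  0.   ]
1.83 [19.9  3.4 -4.7] [-0.02   0.118  0.   ]
1.86 [24.8  4.3 -6.2] [-0.025  0.148  0.   ]
```

{"method": "jog_arm", "body": {"plan": [[255,[5.4,0.6,1.9],[-0.005,0.026,0]],[255,[10,1.4,3.9],[-0.01,0.056,0]],[255,[15,2.3,5.7],[-0.016,0.086,0]],[255,[20,3.1,7.3],[-0.02,0.115,0]],[255,[25,3.9,8.9],[-0.026,0.145,0]]]}}

```text
time: 17.75
position: [0.6051, -0.032, 0.2569]
tool_rot: [0.636, 0.756, 0.118, 0.099]
force: [-7.3, 2.7, 7.1]
opening: 0.0099
```

{"method": "jog_arm", "body": {"plan": [[255,[5,0.8,1.4],[-0.005,0.03,0]],[255,[10,1.7,2.6],[-0.01,0.06,0]],[255,[15,2.6,3.7],[-0.015,0.09,0]],[255,[20,3.4,4.6],[-0.02,0.118,0]],[255,[25,4.3,5.3],[-0.025,0.148,0]]]}}

```text
time: 18.17
position: [0.6298, -0.0278, 0.2623]
tool_rot: [0.642, 0.763, 0.06, 0.05]
force: [-4.2, -0.6, 1.9]
opening: 0.0098
```

```bash
python3 -c "
from h import *
st(); path(pose_edge,np.arange(1.35,1.6,.03))"
```

```text
t 18.17 pos [ 0.6298 -0.0278  0.2623] q [0.642 0.763 0.06  0.05 ] F [-4.2 -0.6  1.9] M [-0.14  0.66 -0.27] op 0.0098
j [-0.167  0.404  1.423  0.057  1.168 -0.356]
1.35 [-9.7, -1.8, -2.4] [0.01, -0.064, -0.001]
1.38 [-4.7, -0.9, -1.5] [0.005, -0.034, -0.001]
1.41 [0.4, -0.1, -0.7] [-0.0, -0.005, -0.001]
1.44 [5.4, 0.8, -0.1] [-0.005, 0.025, -0.001]
1.47 [10.5, 1.7, 0.3] [-0.01, 0.055, -0.001]
1.5 [15.7, 2.5, 0.6] [-0.016, 0.084, -0.001]
1.53 [20.8, 3.4, 0.8] [-0.021, 0.114, -0.001]
1.56 [25.9, 4.3, 0.8] [-0.026, 0.143, -0.001]
1.59 [31.0, 5.2, 0.6] [-0.031, 0.173, -0.001]
```

Tracking well.

{"method": "jog_arm", "body": {"plan": [[255,[5.4,0.8,0],[-0.005,0.027,0]],[255,[10.5,1.7,0.4],[-0.01,0.056,0]],[255,[15.6,2.5,0.7],[-0.015,0.085,0]],[255,[20.8,3.4,0.8],[-0.02,0.115,0]],[255,[26,4.3,0.8],[-0.025,0.145,0]]]}}

```text
time: 18.58
position: [0.6559, -0.0235, 0.2639]
tool_rot: [0.644, 0.765, 0.003, 0.002]
force: [-3.6, 0.9, 8.4]
opening: 0.0099
```

{"method": "jog_arm", "body": {"plan": [[255,[5,0.9,-0.2],[-0.005,0.03,0]],[255,[10.2,1.8,-0.5],[-0.01,0.06,0]],[255,[15.3,2.6,-1],[-0.015,0.09,0]],[255,[20.4,3.5,-1.6],[-0.02,0.118,0]],[255,[25.5,4.4,-2.4],[-0.025,0.148,0]]]}}

```text
time: 19.0
position: [0.6813, -0.0192, 0.2617]
tool_rot: [0.643, 0.762, -0.055, -0.047]
force: [-2.6, -1.7, 3.0]
opening: 0.0101
```

```bash
python3 -c "
from h import *
st(); path(pose_edge,np.arange(1.65,1.96,.025))"
```

```text
t 19.0 pos [ 0.6813 -0.0192  0.2617] q [ 0.643  0.762 -0.055 -0.047] F [-2.6 -1.7  3. ] M [-0.19  0.39 -0.21] op 0.0101
j [-0.098  0.63   1.013 -0.037  1.638 -0.267]
1.65 [-10.3, -1.7, 0.4] [0.01, -0.064, 0.0]
1.67 [-6.1, -0.9, -0.1] [0.006, -0.039, 0.0]
1.7 [-1.9, -0.2, -0.8] [0.001, -0.015, 0.0]
1.72 [2.3, 0.5, -1.5] [-0.003, 0.01, 0.001]
1.75 [6.5, 1.2, -2.3] [-0.007, 0.035, 0.001]
1.77 [10.7, 2.0, -3.3] [-0.011, 0.059, 0.001]
1.8 [14.8, 2.7, -4.3] [-0.016, 0.084, 0.001]
1.82 [18.9, 3.4, -5.5] [-0.02, 0.109, 0.001]
1.85 [23.0, 4.1, -6.7] [-0.024, 0.133, 0.001]
1.87 [27.0, 4.8, -8.1] [-0.028, 0.158, 0.001]
1.9 [31.0, 5.5, -9.6] [-0.032, 0.182, 0.001]
1.92 [35.0, 6.1, -11.1] [-0.037, 0.207, 0.001]
1.95 [39.0, 6.8, -12.8] [-0.041, 0.232, 0.001]
```

{"method": "jog_arm", "body": {"plan": [[255,[5,1,-1.4],[-0.005,0.027,0]],[255,[10,1.9,-2.5],[-0.011,0.056,0]],[255,[14.8,2.7,-3.8],[-0.016,0.084,0]],[255,[19,3.4,-5],[-0.02,0.109,0]],[255,[23,4.1,-6.2],[-0.024,0.133,0]]]}}

```text
time: 19.42
position: [0.7047, -0.0153, 0.2561]
tool_rot: [0.639, 0.757, -0.107, -0.09]
force: [0.8, -1.5, 6.8]
opening: 0.0097
```

```bash
python3 -c "
from h import *
st(); path(pose_edge,np.arange(1.85,2.0,.02))"
```

```text
t 19.42 pos [ 0.7047 -0.0153  0.2561] q [ 0.639  0.757 -0.107 -0.09 ] F [ 0.8 -1.5  6.8] M [-0.25  0.28 -0.18] op 0.0097
j [-0.074  0.753  0.806 -0.07   1.853 -0.253]
1.85 [-0.4, 0.1, -1.1] [0.001, -0.0, 0.001]
1.87 [2.8, 0.7, -2.2] [-0.003, 0.019, 0.001]
1.89 [6.1, 1.2, -3.4] [-0.006, 0.039, 0.001]
1.91 [9.3, 1.8, -4.6] [-0.009, 0.059, 0.001]
1.93 [12.4, 2.3, -5.9] [-0.013, 0.078, 0.001]
1.95 [15.6, 2.9, -7.2] [-0.016, 0.098, 0.001]
1.97 [18.7, 3.4, -8.6] [-0.02, 0.118, 0.001]
1.99 [21.8, 3.9, -10.1] [-0.023, 0.138, 0.001]
```

{"method": "jog_arm", "body": {"plan": [[255,[2.8,0.7,-1.5],[-0.003,0.02,0]],[255,[6,1.2,-2.7],[-0.006,0.04,0]],[255,[8.5,1.6,-3.8],[-0.009,0.055,0]],[255,[10.5,2,-4.6],[-0.01,0.067,0]],[255,[10.5,2,-4.6],[-0.01,0.067,0]]]}}

```text
time: 19.83
position: [0.7139, -0.0137, 0.2526]
tool_rot: [0.635, 0.752, -0.134, -0.113]
force: [-14.6, -3.4, 17.3]
opening: 0.01
```

```bash
python3 -c "
from h import *
st(); path(pose_edge,[1.88,1.9,1.92,1.94])"
```

```text
t 19.83 pos [ 0.7139 -0.0137  0.2526] q [ 0.635  0.752 -0.134 -0.113] F [-14.6  -3.4  17.3] M [-0.75  3.32 -0.05] op 0.01
j [-0.065  0.818  0.698 -0.086  1.967 -0.253]
1.88 [-4.7, -0.6, 0.7] [0.007, -0.042, 0.002]
1.9 [-1.5, -0.0, -0.5] [0.004, -0.023, 0.002]
1.92 [1.6, 0.5, -1.8] [0.0, -0.003, 0.002]
1.94 [4.8, 1.1, -3.1] [-0.003, 0.017, 0.002]
```

The force jump shows the stop is reached at about 1.9. Release and retract along the panel plane.

{"method": "jog_arm", "body": {"plan": [[220,[0,0,0],[0,0,0]],[190,[0,0,0],[0,0,0]],[160,[0,0,0],[0,0,0]],[140,[0,0,0],[0,0,0]],[140,[0,0,0],[0,0,0]]]}}

```text
time: 20.25
position: [0.7139, -0.0137, 0.2524]
tool_rot: [0.635, 0.752, -0.134, -0.113]
force: [-0.4, 0.3, -0.3]
opening: 0.0359
```

{"method": "jog_arm", "body": {"plan": [[140,[4,1,12],[0,0,0]],[140,[10,2,30],[0,0,0]],[140,[18,3,54],[0,0,0]],[140,[25,4,80],[0,0,0]],[140,[25,4,110],[0,0,0]]]}}

```text
time: 20.67
position: [0.7392, -0.0095, 0.3622]
tool_rot: [0.635, 0.752, -0.134, -0.114]
force: [0.5, -0.2, -0.8]
opening: 0.0411
```

{"method": "jog_arm", "body": {"plan": [[140,[-30,0,15],[0,-0.1,0]],[140,[-65,0,20],[0,-0.2,0]],[140,[-105,0,20],[0,-0.3,0]],[140,[-145,0,20],[0,-0.34,0]],[140,[-180,0,20],[0,-0.34,0]]]}}

```text
time: 21.08
position: [0.6205, -0.0102, 0.382]
tool_rot: [0.649, 0.761, -0.026, 0.013]
force: [0.7, 0.7, 1.5]
opening: 0.0412
```

Run:
```python
from h import *
st()
hg=W(.085,0,.09)
for n in ['scene','top','wrist']:
  im,d,K_,T_=shot(n,n+'9.png')
  for k,f in [('panel_edge',(-.17,0,.005)),('panel_handle',(-.09,0,.044)),('wing_left_top',(-.145,.075,.045)),('wing_right_top',(-.145,-.075,.045))]:
    for r in spotter.landmark_of(n,k)[:1]:
      o,v=ray(r['centre'],K_,T_); v=v/np.linalg.norm(v)
      th=np.arange(0,2.2,.01); D=[np.linalg.norm(np.cross(hg+B@Ry(t)@f-o,v)) for t in th]
      print(n,k,round(r['p'],2),'theta',th[np.argmin(D)],'miss mm',round(min(D)*1000,1))
  for k in ['oil_bottle','case_holder','parts_tray']:
    for r in spotter.landmark_of(n,k)[:1]: print(n,k,round(r['p'],2),np.round(r['centre']),np.round(atz(r['centre'],K_,T_,0),3))
a=cv2.imread('pics/scene9.png')[80:300,120:370]; b=cv2.imread('pics/top9.png')[60:280,150:450]
cv2.imwrite('pics/fin.png',np.hstack([cv2.resize(a,None,fx=1.45,fy=1.45),cv2.resize(b,None,fx=1.45,fy=1.45)]))
st()
```

```text
t 21.08 pos [ 0.6205 -0.0102  0.382 ] q [ 0.649  0.761 -0.026  0.013] F [0.7 0.7 1.5] M [0.   0.02 0.  ] op 0.0412
j [-0.081  0.396  1.103 -0.058  1.651 -0.244]
scene panel_edge 0.72 theta 1.9100000000000001 miss mm 1.2
scene panel_handle 0.66 theta 1.93 miss mm 1.0
scene wing_left_top 0.54 theta 1.9000000000000001 miss mm 6.3
scene wing_right_top 0.61 theta 1.9000000000000001 miss mm 2.4
scene oil_bottle 0.66 [163. 218.] [ 0.55  -0.235  0.   ]
scene case_holder 0.4 [177. 186.] [ 0.662 -0.222  0.   ]
scene parts_tray 0.97 [256. 292.] [0.565 0.191 0.   ]
top wing_left_top 0.69 theta 1.8800000000000001 miss mm 0.4
top case_holder 0.59 [163. 377.] [ 0.66  -0.223  0.   ]
wrist panel_edge 0.72 theta 1.9000000000000001 miss mm 2.0
wrist panel_handle 0.74 theta 2.19 miss mm 71.2
wrist wing_left_top 0.67 theta 1.92 miss mm 1.8
wrist case_holder 0.48 [254. 259.] [ 0.657 -0.22   0.   ]
t 22.28 pos [ 0.6209 -0.0102  0.3821] q [ 0.648  0.761 -0.028  0.011] F [ 0.2 -0.2 -0.9] M [-0.02  0.11  0.04] op 0.0409
j [-0.081  0.4    1.097 -0.059  1.659 -0.244]
```

View pics/fin.png

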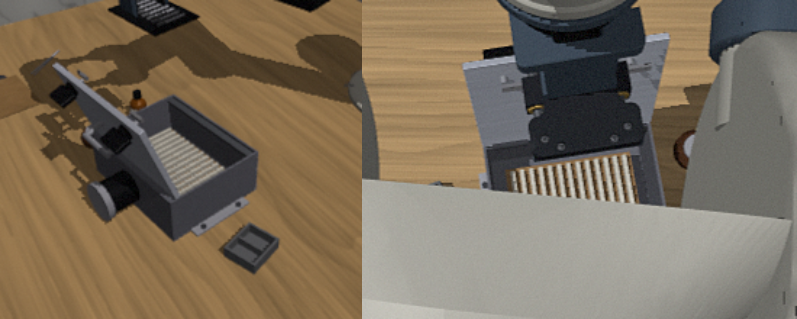

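The panel stands open at about 1.9 with the wings still parallel to the hinge. The bottle, holder and tray are where they were, and the robot is clear. I'm handing in.

```bash
python3 -c "
from h import *
print(order.finish_job()); st()"
```

```text
the job is handed in; nothing more can be done
None
the job is handed in; nothing more can be done
```

The job is done and handed in at about 22 s of the 66 s allowed.

**What I did:**
- I turned both wings to their stops with the panel shut. Depth measurements afterwards put both blades within 0.01 rad of parallel to the handle.
- I lifted the panel by its bar to about 0.95 rad and let go. It stood by itself for roughly 3 s.
- I then took it by the front edge and swung it at about 0.36 rad/s to its stop, which showed as a force rise to about 23 N. Then I released it and backed off.

**Last checks:**
- The panel measured 1.88–1.93 rad.
- The wings looked parallel to the hinge in the final scene picture. I did not measure their angle again after the swing.
- The case holder and tray were found within about 1 cm of where they started. The oil bottle came out 1–3 cm off, but its earlier fixes differed by about 2 cm too; it stands in place in the picture.
- The tool force was near zero, with the gripper clear of the panel.

**What disagreed or went wrong:**
- One wrist-camera fix of the handle missed by 71 mm and read 2.19 rad, a false detection. The arm hid much of the final top view.
- A depth fit of the half-open panel read 0.81 rad, but the view was edge-on and I discarded it.
- The first handle grip was too near the fingertips, so I regripped deeper before lifting.

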